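# Fit the keyed spindle into a potter's-wheel drive pulley and hold it home

## Task

Lock the pulley of the wheel drive by putting the wooden-handled flat blade all the way down into the narrow slot in the pulley, until its handle sits on the pulley, and let go of it there. Then take the keyed spindle from its stand, push it down into the pulley's hub, turning it until the key slips into the keyway, and keep pushing against the spring inside until its flange sits flat on the hub. Finish while still gripping the spindle and pressing it fully home (it is about to be screwed tight; the spring lifts it if you let go), leave the blade in place, and do not knock the clay ware about.

Things in the scene. Friction and masses are not known exactly. Their poses are not given: they have to be found in the camera images.
- machine: Wheel drive, fixed: round grey cast base, radius 115 mm, motor on its +x side (to 212 mm from the axis, 89 mm high), spoked aluminium pulley (radius 113 mm, 20 mm thick, top 74 mm above the table) lying flat on it. Origin on the table under the hub axis, z up. The pulley turns about that axis, stiffly (0.05 N m), until the blade locks it.
- lock_slot (a point): Centre of the mouth of the blade slot, at the top of the pulley (74 mm above the table). Axes as the wheel drive: y points radially away from the hub axis, which is 80 mm away towards -y. The slot is 8.4 mm wide (x), 28 mm long (y), 45 mm deep: through the pulley and on into a bracket of the base, so a blade in it stops the pulley turning.
- hub_mouth (a point): Centre of the open top of the pulley's steel hub, 104 mm above the table, 30 mm above the spokes; z up, turns with the pulley. Hub 60 mm across, bore 27 mm. The keyway, open at the top and as deep as the bore, is on +x: 10.5 mm wide, to 20.5 mm from the axis. The blade slot is on +y. In the bore, 38 mm down, is the spring follower's top.
- spindle_head (a point): Centre of the square dark-steel head of the loose spindle (0.5 kg), z up; head 32 x 32 x 44 mm high, sides along x and y. Below: round flange 52 mm across, 8 mm thick, with a lug along +x (to 37 mm from the axis), then the shaft. The key is under the lug. Starts upright in its stand, flange on the stand's top, 55 mm above the table.
- spindle_shoulder (a point): Centre of the underside of the spindle's flange, 30 mm below spindle_head, same axes; it meets hub_mouth when home.
- spindle: The same spindle, origin at the tip of its shaft, 76 mm below spindle_head, same axes. Shaft 24 mm in diameter, 46 mm long from tip to flange, its last 4 mm tapering to 18 mm. Key on the +x side: 8 mm wide, reaching 18 mm from the axis, from 10 to 42 mm above the tip.
- blade_handle (a point): Centre of the wooden handle of the loose flat steel blade (80 g), z up. Handle 16 mm thick (x), 30 wide (y), 40 high. The blade below it is 6 mm thick (x), 24 wide (y), 44 long, its last 5 mm only 3 thick and 20 wide. Same either way round. Starts upright in its slotted stand, handle on the stand's top, 55 mm above the table.
- blade: The same blade, origin at its lower tip, 64 mm below blade_handle, same axes.
- follower (a joint): Spring-loaded follower in the hub's bore: 0 when up, grows to 0.011 m as it is pushed down. The spring pushes up with 8 N at 0 and 14 N at 0.008, which is where a fully seated spindle holds it.
- stand_round: Fixed light-wood block 90 x 90 x 55 mm with a round hole of 41 mm in which the spindle starts; origin under its centre.
- stand_slot: Fixed light-wood block 70 (x) x 80 (y) x 55 mm with a 9 x 28 mm slot, long side along y, in which the blade starts; origin under its centre. The two stands stand left and right of the drive, either way round.
- water_pot: Clay water pot, an open bowl 90 mm wide, 65 mm high, leave alone; origin under its centre.
- saucer_pile: Pile of five clay saucers, 84 mm wide, 59 mm high (one body), leave alone; origin under its centre.
- lamp_dish: Small clay lamp dish, 76 mm wide, 22 mm high, leave alone; origin under its centre.
- black_cup: Black clay cup, 70 mm wide, 70 mm high, leave alone; origin under its centre.
Mind the look-alikes: they are no part of the job. Leave any purple or red look-alike of the spindle alone.

How it is judged:
By the outcome, as a careful person would: the job done as asked, in the order asked, and still so for the second after the job is handed in, while the arm keeps its last pose, push and grip.
It also fails if it takes over 69 s, if anything falls off the work surface, if the arm or the gripper's body presses on something with over 40 N, if the wrist force passes 120 N, or if a joint passes its speed limit or range.

## Robot

A 7-joint arm with a two-finger parallel gripper is mounted at the origin on the work surface. World frame = base frame: x ahead of the robot, y to its left, z up, the work surface at z = 0. Lengths are in m, angles in degrees, forces in N, time in s.
With the tool pointing down it reaches from about 0.35 to 0.9 m from the base axis. Payload 8.1 kg.
Tool frame: the origin (TCP) lies midway between the tips of the shut fingers; the grasp point (between the pads) lies 19 mm behind it; z points along the fingers, y is the line along which they close (so a half turn about z gives the same grasp; the last joint's range is limited). The gripper opens to 92 mm and grips with 3 to 60 N. Pads are 19 mm wide; open, the fingers measure 130 mm over their backs; the gripper's body (75 mm by 190 mm) begins 47 mm behind the grasp point.
Start: joints at [-70.909, 24.895, 1.432, 90.138, -0.665, 64.973, -4.303], TCP at [0.264, 0.567, 0.227] pointing down, gripper open.
Joint ranges: [-149.89, 149.89], [-25.12, 119.58], [-72.63, 75.52], [4.76, 147.25], [-75.54, 255.54], [6.69, 114.76], [-157.13, 157.13]. Speed limits (degrees/s): [127.2, 127.2, 172.46, 172.46, 180, 180, 180].

## Interface

Orientations are given as a 3x3 rotation matrix whose columns are the frame's x, y, z axes.
In Python, from station import arm gives the robot as it stands.
- The arm moves only by the tool servo_tool, never from a script. Its argument "moves" is a list of rows, each a list of 7 numbers: the turn, a rotation vector about the world's x, y, z in rad, then the shift along the world's x, y, z in m, then the finger opening in m, from 0 to 0.0918. In form: [[wx, wy, wz, dx, dy, dz, jaw], ...]. A call has 1 to 5 rows; each row is the pose to reach, as a shift and turn from the pose commanded when the call began; what a row does not reach only later rows make up. A row lasts 1/10 s, in which the tool goes at most 50 mm and 8.59 degrees, less where a joint would pass 70% of its speed; a pose out of reach is approached as far as the arm can. A call with a gripper value outside its range is refused whole. The fingers move at their own pace and stop on an object; "force" is the grip in N (left out, the last holds). Time passes only in rows, so rows that repeat a pose let the fingers close. It gives the time, the measured TCP pose, the force, the opening and the grip force at its end, in the units of the state.
- arm.state(): the state, without advancing time (a new reading comes with each control period).
- arm.capture(name): name is "scene" or "top"; returns the picture (420x560x3 uint8, red, green, blue); there is no depth.
- arm.calibration(name): a dict with "camera_matrix" (3x3 intrinsics, pixels), "rvec" (rotation vector, rad) and "tvec" (3), from world to camera coordinates, as OpenCV has them. Camera axes: x right, y down, z forward; pixel columns grow to the right and rows downward; lengths in m; the calibration is good to about 2 mm. A picture is of the moment at which its call begins. calibration takes no time and is no camera call.
- arm.close_job(): hands the job in; it is judged then, once.
The state is a dict: "clock": time; "qpos": joint angles; "qd": joint speeds; "tau": joint torques, N m; "eef_pos": TCP position; "orientation": TCP orientation; "force": force on the tool from outside, world axes, zero at the start; "wrist_torque": the same for the moment, N m; "finger_gap": finger opening in m; "grasp_force": force on a finger pad.
Only numpy, scipy, OpenCV 4.12 (cv2) and the standard library are available. Lean on these libraries where they do the work, as an engineer would, in place of code of your own. Each camera call takes 0.05 s, during which the arm holds its last target. There are 200 camera calls.

## Working session

There is one attempt and no reset: what is moved stays moved. The work goes in short steps, Python scripts to look and compute and a tool call to move; the robot and the scene stay as the last step left them, time stands still between calls to the robot, and variables do not carry over. Pictures are saved under pics/ and viewed, at most 10 in all, crops included, and the job is handed in when it is done.

Besides the shell and the picture viewer there is one more tool, called after ">>>" as name(argument=value, ...) on one line, values as JSON. servo_tool: Moves the arm, as the interface text tells. Its arguments: {"type":"object","properties":{"moves":{"type":"array"},"force":{"type":"number"}},"required":["moves"]}

```bash
mkdir -p pics; cat > h.py <<'E'
from station import arm
import numpy as np, cv2
def cap(n,f):
    im=arm.capture(n); cv2.imwrite('pics/'+f,im[:,:,::-1]); return im
def cal(n):
    c=arm.calibration(n); R=cv2.Rodrigues(np.array(c['rvec'],float))[0]
    return np.array(c['camera_matrix'],float),R,np.array(c['tvec'],float).ravel()
def ray(n,u,v,z):
    K,R,t=cal(n); d=R.T@np.linalg.solve(K,[u,v,1]); o=-R.T@t
    return o+d*(z-o[2])/d[2]
def proj(n,p):
    K,R,t=cal(n); q=K@(R@np.asarray(p,float)+t); return q[:2]/q[2]
E
python3 - <<'E'
from h import *
cap('scene','s0.png'); cap('top','t0.png')
for n in('scene','top'):
    K,R,t=cal(n); print(n,K[0,0],-R.T@t)
print(arm.state())
E
```

```text
scene 458.20843225618387 [ 1.01856831 -0.31370209  1.07467517]
top 515.2240641624054 [ 0.35824254 -0.01289683  1.57966034]
{'clock': 0.1, 'qpos': array([-70.9096129 ,  24.93213089,   1.42956395,  90.18311734,
        -0.66293184,  64.97324118,  -4.30201542]), 'qd': array([ 0.05262131, -0.09135622, -0.00236882, -0.17454463, -0.03931455,
       -0.00463221,  0.03145183]), 'tau': array([ 2.44996394e-03, -6.69129968e+01,  9.87482294e-01, -3.15143716e+01,
       -6.05719979e-02,  3.75005160e-02,  7.93680965e-05]), 'eef_pos': array([0.26368308, 0.56615556, 0.22603196]), 'orientation': array([[-9.06528315e-01,  4.22144769e-01, -4.56746656e-04],
       [ 4.22144992e-01,  9.06527360e-01, -1.32350040e-03],
       [-1.44655430e-04, -1.39260390e-03, -9.99999020e-01]]), 'force': array([-0.31203049,  0.64740378,  0.41511832]), 'wrist_torque': array([ 0.01888168, -0.04112125,  0.04119331]), 'grasp_force': 0.0, 'finger_gap': 0.09134687858843862}
```

View pics/s0.png

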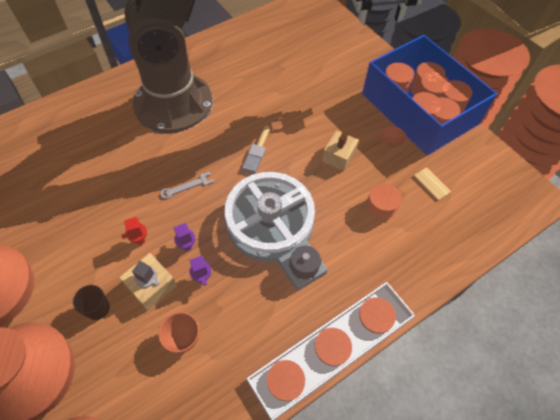

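View pics/t0.png

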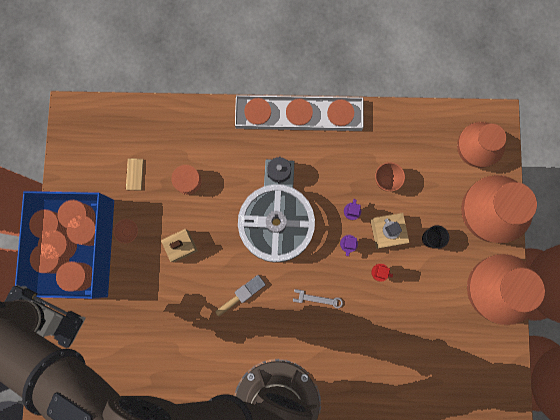

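The scene view shows the drive's hub at (270,203), the blade in its stand at (342,148) and the spindle in its stand at (146,275). In the top view these are at (276,222), (180,244) and (391,229). The slot is in the left (+y) spoke at about (249,221).

```bash
python3 - <<'E'
from h import *
def crop(f,cx,cy,w,h,s):
    im=cv2.imread('pics/'+f); return cv2.resize(im[cy-h//2:cy+h//2,cx-w//2:cx+w//2],None,fx=s,fy=s,interpolation=cv2.INTER_CUBIC)
r1=np.hstack([crop('t0.png',276,222,80,90,3.333),crop('t0.png',180,244,80,90,3.333),crop('t0.png',391,230,80,90,3.333)])
r2=np.hstack([crop('s0.png',270,210,80,90,3.333),crop('s0.png',342,150,80,90,3.333),crop('s0.png',146,275,80,90,3.333)])
o=np.vstack([r1,r2])[:600,:800];cv2.imwrite('pics/c0.png',o);print(r1.shape)
E
```

```text
(300, 801, 3)
```

View pics/c0.png

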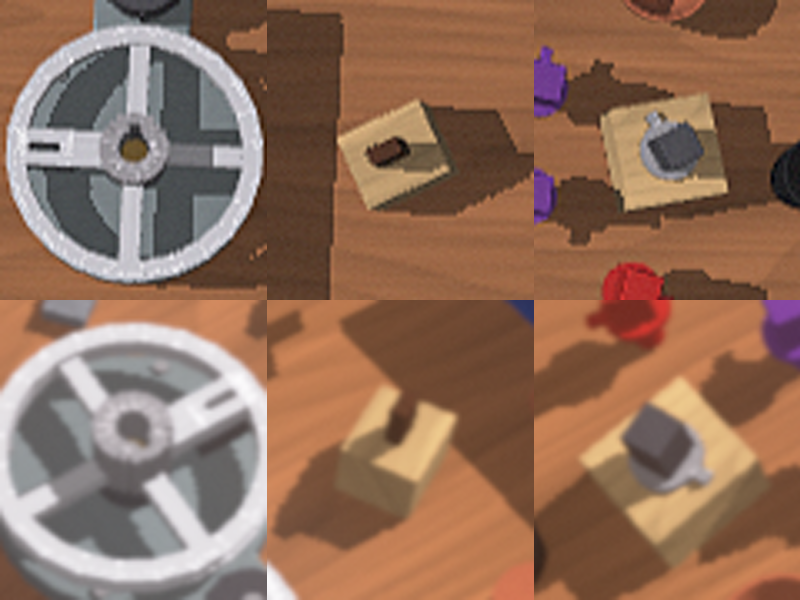

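The crops show the slot as a dark bar in the spoke at +y, top view about (249,221), scene about (297,194). The blade's brown handle is tilted about 25–30° with its stand. The spindle's lug points roughly +x, slightly to the left, and its head top is near (393.6,228.5) in the top view.

```bash
cat > m.py <<'E'
from h import *
def mask(f,lo,hi,cx,cy,r,s=4):
    im=cv2.imread('pics/'+f)[cy-r:cy+r,cx-r:cx+r]; im=cv2.resize(im,None,fx=s,fy=s,interpolation=cv2.INTER_CUBIC)
    m=cv2.inRange(cv2.cvtColor(im,cv2.COLOR_BGR2HSV),lo,hi)
    cs=cv2.findContours(m,cv2.RETR_EXTERNAL,cv2.CHAIN_APPROX_NONE)[0]
    c=max(cs,key=cv2.contourArea)
    return (c.reshape(-1,2)+.5)/s-.5+[cx-r,cy-r]
def pt(n,uv,z): return np.array([ray(n,u,v,z)[:2] for u,v in uv])
E
python3 - <<'E'
from m import *
np.set_printoptions(precision=4,suppress=True)
for n,f,c,b,w in(('top','t0.png',(276,222),(180,244),(391,230)),('scene','s0.png',(270,213),(342,150),(146,280))):
    q=mask(f,(0,0,150),(180,50,255),*c,50)
    P=pt(n,cv2.convexHull(q.astype(np.float32)).reshape(-1,2),.074)
    (x,r)=cv2.minEnclosingCircle(P.astype(np.float32)*1000); print(n,'rim',np.array(x),r, cv2.fitEllipse(P.astype(np.float32)*1000))
    q=mask(f,(0,0,0),(180,255,95),*b,9,8)
    P=pt(n,q,.095)*1000; print(' handle',cv2.minAreaRect(P.astype(np.float32)), 'px',q.min(0),q.max(0))
    for nm,cc,s in(('bst',b,24),('sst',w,28)):
        q=mask(f,(14,50,150),(30,160,255),*cc,s,4)
        P=pt(n,q,.055)*1000; print(' ',nm,cv2.minAreaRect(P.astype(np.float32)))
for nm,a,b,z in(('slot',(249.2,221.1),(296.6,194.4),.074),('hub',(276.2,222.2),(269.9,203.1),.104),('head',(393.6,228.5),(142.3,270.8),.107)):
    print(nm,ray('top',*a,z),ray('scene',*b,z))
# lug tip & stand corners (top), handle top
for nm,n,u,v,z in(('lug','top',351+(655-534)/3.333,185+117/3.333,.063),('lug','scene',106+(705-534)/3.333,230+175/3.333,.063)):
    print(nm,ray(n,u,v,z))
E
```

```text
top rim [537.0891  15.2756] 121.03697204589844 ((531.5947875976562, 14.548954963684082), (225.98062133789062, 232.1790771484375), 100.36071014404297)
 handle ((457.1712646484375, 299.446044921875), (22.83930015563965, 36.3452033996582), 20.899261474609375) px [170.5625 239.8125] [182.6875 248.6875]
  bst ((459.0624694824219, 305.15972900390625), (73.35071563720703, 81.5202407836914), 26.40766716003418)
  sst ((515.4520874023438, -322.01239013671875), (91.77073669433594, 101.12706756591797), 11.234028816223145)
scene rim [544.0131  18.8725] 128.45237731933594 ((534.6295776367188, 12.422361373901367), (227.0524444580078, 240.0502166748047), 90.09719848632812)
 handle ((477.929931640625, 279.5720520019531), (14.053040504455566, 27.331899642944336), 33.62384796142578) px [337.1875 140.5625] [344.0625 147.4375]
  bst ((481.7056884765625, 300.755859375), (51.91083908081055, 112.01448822021484), 26.048036575317383)
  sst ((517.0731201171875, -328.1514892578125), (94.45362091064453, 93.15782165527344), 11.11545467376709)
slot [0.5315 0.0926 0.074 ] [0.5347 0.0949 0.074 ]
hub [0.5264 0.0126 0.104 ] [0.5334 0.0129 0.104 ]
head [ 0.5145 -0.3244  0.107 ] [ 0.524  -0.3278  0.107 ]
lug [ 0.5438 -0.3154  0.063 ]
lug [ 0.5475 -0.3121  0.063 ]
```

>>> servo_tool(moves=[[0, 0, -0.14, 0.028, -0.037, 0, 0.09], [0, 0, -0.28, 0.056, -0.075, 0, 0.09], [0, 0, -0.42, 0.084, -0.112, 0, 0.09], [0, 0, -0.56, 0.112, -0.15, 0, 0.09], [0, 0, -0.674, 0.14, -0.187, 0, 0.09]])

```text
clock: 0.6
eef_pos: [0.4046, 0.3777, 0.2266]
orientation: [[-0.44, 0.898, -0.0], [0.898, 0.44, -0.0], [-0.0, -0.0, -1.0]]
force: [0.4, 1.2, -0.2]
finger_gap: 0.0901
grasp_force: 0.0
```

```bash
python3 - <<'E'
from h import *
np.set_printoptions(precision=4,suppress=True)
print(ray('scene',343.4,134.1,.095))
# handle top face top view read: 
print(ray('top',140+(387-267)/3.333,199+149/3.333,.09))
for p in((.461,.304,.095),(.461,.304,.055)): print(proj('top',p),proj('scene',p))
print(arm.state()['eef_pos'])
E
```

```text
[0.4565 0.3068 0.095 ]
[0.4596 0.3017 0.09  ]
[174.8682 243.0771] [343.6403 135.6053]
[177.697  244.0678] [341.6412 144.7325]
[0.4046 0.3777 0.2266]
```

>>> servo_tool(moves=[[0, 0, 0, 0.0277, -0.037, 0, 0.08], [0, 0, 0, 0.0554, -0.0737, -0.02, 0.07], [0, 0, 0, 0.0554, -0.0737, -0.06, 0.07], [0, 0, 0, 0.0554, -0.0737, -0.1, 0.07], [0, 0, 0, 0.0554, -0.0737, -0.11, 0.07]])

```text
clock: 1.1
eef_pos: [0.457, 0.3039, 0.113]
orientation: [[-0.444, 0.896, -0.005], [0.896, 0.444, -0.004], [-0.002, -0.007, -1.0]]
force: [-1.0, 1.0, 0.5]
finger_gap: 0.0698
grasp_force: 0.0
```

>>> servo_tool(moves=[[0, 0, 0, 0, 0, -0.03, 0.07], [0, 0, 0, 0, 0, -0.05, 0.07], [0, 0, 0, 0, 0, -0.0546, 0.07], [0, 0, 0, 0, 0, -0.0546, 0.07], [0, 0, 0, 0, 0, -0.0546, 0.03]], force=10)

```text
clock: 1.6
eef_pos: [0.4599, 0.3066, 0.0635]
orientation: [[-0.445, 0.896, 0.001], [0.896, 0.445, 0.001], [0.0, 0.002, -1.0]]
force: [0.4, 0.2, 1.2]
finger_gap: 0.0658
grasp_force: 0.0
```

>>> servo_tool(moves=[[0, 0, 0, 0, 0, 0, 0.02], [0, 0, 0, 0, 0, 0, 0.01], [0, 0, 0, 0, 0, 0, 0.0], [0, 0, 0, 0, 0, 0, 0.0], [0, 0, 0, 0, 0, 0, 0.0]], force=10)

```text
clock: 2.1
eef_pos: [0.4593, 0.3059, 0.0623]
orientation: [[-0.445, 0.896, 0.0], [0.896, 0.445, 0.0], [0.0, 0.0, -1.0]]
force: [-0.4, -0.3, 0.1]
finger_gap: 0.0269
grasp_force: 0.0
```

>>> servo_tool(moves=[[0, 0, 0, 0, 0, 0, 0.0], [0, 0, 0, 0, 0, 0, 0.0], [0, 0, 0, 0, 0, 0, 0.0], [0, 0, 0, 0, 0, 0, 0.0], [0, 0, 0, 0, 0, 0, 0.0]], force=30)

```text
clock: 2.6
eef_pos: [0.4592, 0.3058, 0.0621]
orientation: [[-0.445, 0.896, -0.0], [0.896, 0.445, -0.0], [-0.0, -0.0, -1.0]]
force: [0.1, -0.4, 0.7]
finger_gap: 0.0157
grasp_force: 30.0
```

>>> servo_tool(moves=[[0, 0, 0, 0, 0, 0.02, 0.0], [0, 0, 0, 0, 0, 0.055, 0.0], [0, 0, 0, 0, 0, 0.095, 0.0], [0, 0, -0.1, 0.015, -0.043, 0.11, 0.0], [0, 0, -0.24, 0.03, -0.085, 0.11, 0.0]])

```text
clock: 3.1
eef_pos: [0.4908, 0.2217, 0.1749]
orientation: [[-0.218, 0.976, 0.004], [0.976, 0.218, 0.003], [0.002, 0.005, -1.0]]
force: [1.4, -1.1, -1.0]
finger_gap: 0.0155
grasp_force: 30.0
```

>>> servo_tool(moves=[[0, 0, -0.13, 0.014, -0.043, 0, 0.0], [0, 0, -0.256, 0.028, -0.085, 0, 0.0], [0, 0, -0.256, 0.044, -0.127, 0, 0.0], [0, 0, -0.256, 0.044, -0.127, -0.02, 0.0], [0, 0, -0.256, 0.044, -0.127, -0.031, 0.0]])

```text
clock: 3.6
eef_pos: [0.5331, 0.0924, 0.1402]
orientation: [[0.038, 0.999, -0.001], [0.999, -0.038, -0.0], [-0.0, -0.001, -1.0]]
force: [0.3, 0.4, -1.4]
finger_gap: 0.0158
grasp_force: 30.0
```

>>> servo_tool(moves=[[0, 0, 0, 0, 0, 0, 0.0], [0, 0, 0, 0, 0, 0, 0.0]])

```text
clock: 3.8
eef_pos: [0.5328, 0.0952, 0.141]
orientation: [[0.033, 0.999, -0.001], [0.999, -0.033, 0.0], [0.0, -0.001, -1.0]]
force: [0.8, -1.0, -0.3]
finger_gap: 0.0159
grasp_force: 30.0
```

```bash
python3 - <<'E'
from h import *
np.set_printoptions(precision=4,suppress=True)
a=cap('scene','s1.png');b=cap('top','t1.png')
s=arm.state();print(s['eef_pos'],s['orientation'],s['finger_gap'],s['grasp_force'])
def crop(im,cx,cy,w,h,f): return cv2.resize(im[cy-h:cy+h,cx-w:cx+w,::-1],None,fx=f,fy=f,interpolation=cv2.INTER_CUBIC)
p=s['eef_pos'];print(proj('scene',p-[0,0,.051]),proj('top',p))
cv2.imwrite('pics/c1.png',np.hstack([crop(a,290,185,40,50,5),crop(b,255,222,40,50,5)]))
E
```

```text
[0.5334 0.0951 0.1416] [[ 0.0332  0.9994  0.0005]
 [ 0.9994 -0.0332  0.0005]
 [ 0.0005  0.0005 -1.    ]] 0.01588614524522453 29.99987483024597
[296.7005 190.5313] [246.7511 217.6394]
```

View pics/c1.png

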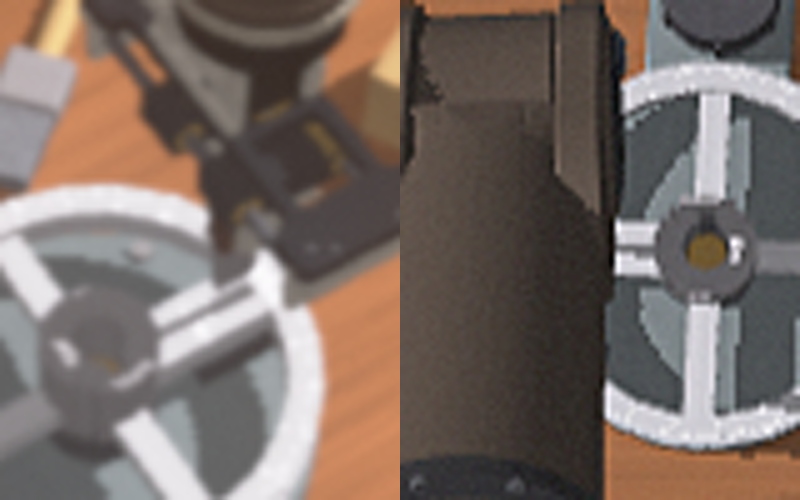

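The scene crop shows the blade tip hanging just above the slot at about (295.5,191). The top view is blocked by the wrist, so I will enlarge the scene view.

```bash
python3 - <<'E'
from h import *
im=cv2.imread('pics/s1.png')[168:213,262:317+5]; im=cv2.resize(im,None,fx=13,fy=13,interpolation=cv2.INTER_CUBIC)
im=(255*(im/255.)**.6).astype(np.uint8); cv2.imwrite('pics/c2.png',im)
E
```

```text
(no output)
```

View pics/c2.png

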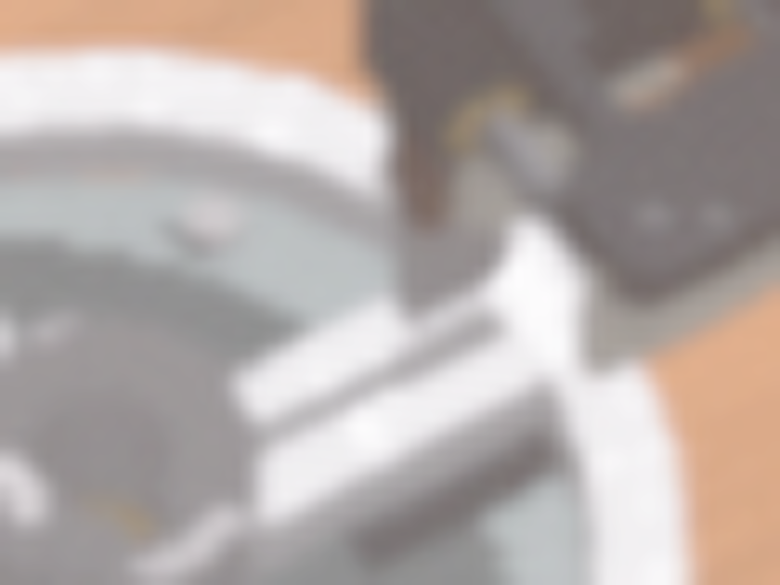

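The blade's lower edge runs from (292.9,192) to (300.3,188.7), and the slot's outer end is near (299.8,192.3).

```bash
python3 - <<'E'
from h import *
f=lambda x,y:(262+x/13-.5,168+y/13-.5)
for x,y,z in((408,318,.09),(505,275,.09),(408,318,.097),(505,275,.097),(498,322,.074),(480,335,.074),(350,398,.074),(265,430,.074)): print(x,y,z,ray('scene',*f(x,y),z).round(4))
E
```

```text
408 318 0.09 [0.5312 0.0847 0.09  ]
505 275 0.09 [0.5336 0.1064 0.09  ]
408 318 0.097 [0.5347 0.0819 0.097 ]
505 275 0.097 [0.537  0.1034 0.097 ]
498 322 0.074 [0.534  0.1056 0.074 ]
480 335 0.074 [0.5345 0.1008 0.074 ]
350 398 0.074 [0.5323 0.0709 0.074 ]
265 430 0.074 [0.5291 0.0527 0.074 ]
```

>>> servo_tool(moves=[[0, 0, 0, 0.001, -0.0015, -0.008, 0.0], [0, 0, 0, 0.001, -0.0015, -0.014, 0.0], [0, 0, 0, 0.001, -0.0015, -0.018, 0.0], [0, 0, 0, 0.001, -0.0015, -0.02, 0.0], [0, 0, 0, 0.001, -0.0015, -0.02, 0.0]])

```text
clock: 4.4
eef_pos: [0.534, 0.0923, 0.1208]
orientation: [[0.035, 0.999, -0.001], [0.999, -0.035, -0.0], [-0.0, -0.001, -1.0]]
force: [0.1, -0.0, -0.1]
finger_gap: 0.0156
grasp_force: 30.0
```

>>> servo_tool(moves=[[0, 0, 0, 0, 0, -0.002, 0.0], [0, 0, 0, 0, 0, -0.004, 0.0], [0, 0, 0, 0, 0, -0.006, 0.0], [0, 0, 0, 0, 0, -0.006, 0.0]])

```text
clock: 4.8
eef_pos: [0.5341, 0.0925, 0.1149]
orientation: [[0.035, 0.999, -0.0], [0.999, -0.035, -0.0], [-0.0, -0.0, -1.0]]
force: [0.3, 0.0, -0.0]
finger_gap: 0.016
grasp_force: 30.0
```

>>> servo_tool(moves=[[0, 0, 0, 0, 0, -0.004, 0.0], [0, 0, 0, 0, 0, -0.008, 0.0], [0, 0, 0, 0, 0, -0.012, 0.0], [0, 0, 0, 0, 0, -0.016, 0.0], [0, 0, 0, 0, 0, -0.016, 0.0]])

```text
clock: 5.3
eef_pos: [0.5339, 0.0925, 0.0985]
orientation: [[0.035, 0.999, -0.001], [0.999, -0.035, -0.0], [-0.0, -0.001, -1.0]]
force: [-0.4, 1.4, -1.7]
finger_gap: 0.0161
grasp_force: 30.0
```

>>> servo_tool(moves=[[0, 0, 0, 0, 0, -0.004, 0.0], [0, 0, 0, 0, 0, -0.008, 0.0], [0, 0, 0, 0, 0, -0.012, 0.0], [0, 0, 0, 0, 0, -0.016, 0.0], [0, 0, 0, 0, 0, -0.017, 0.0]])

```text
clock: 5.8
eef_pos: [0.5341, 0.0924, 0.0816]
orientation: [[0.035, 0.999, -0.0], [0.999, -0.035, -0.0], [-0.0, -0.0, -1.0]]
force: [-0.6, 1.3, 0.5]
finger_gap: 0.016
grasp_force: 30.0
```

>>> servo_tool(moves=[[0, 0, 0, 0, 0, -0.001, 0.0], [0, 0, 0, 0, 0, -0.002, 0.0], [0, 0, 0, 0, 0, -0.002, 0.0]])

```text
clock: 6.1
eef_pos: [0.5342, 0.0925, 0.081]
orientation: [[0.035, 0.999, -0.0], [0.999, -0.035, 0.001], [0.001, -0.0, -1.0]]
force: [-5.2, 1.1, 12.0]
finger_gap: 0.0157
grasp_force: 30.0
```

>>> servo_tool(moves=[[0, 0, 0, 0, 0, 0.0015, 0.02], [0, 0, 0, 0, 0, 0.0015, 0.05], [0, 0, 0, 0, 0, 0.0015, 0.05], [0, 0, 0, 0, 0, 0.0015, 0.05], [0, 0, 0, 0, 0, 0.0015, 0.05]])

```text
clock: 6.6
eef_pos: [0.5343, 0.0923, 0.0815]
orientation: [[0.035, 0.999, -0.0], [0.999, -0.035, -0.0], [-0.0, -0.0, -1.0]]
force: [0.5, 0.0, -0.3]
finger_gap: 0.0471
grasp_force: 0.0
```

>>> servo_tool(moves=[[0, 0, 0, 0, 0, 0.02, 0.09], [0, 0, 0, 0, 0, 0.06, 0.09], [0, 0, 0, 0, 0, 0.1, 0.09], [0, 0, 0, 0, -0.05, 0.13, 0.09], [0, 0, 0, 0, -0.1, 0.13, 0.09]])

```text
clock: 7.1
eef_pos: [0.5364, 0.0007, 0.2144]
orientation: [[0.03, 1.0, 0.006], [1.0, -0.03, 0.002], [0.002, 0.006, -1.0]]
force: [1.3, -0.7, -0.2]
finger_gap: 0.0855
grasp_force: 0.0
```

>>> servo_tool(moves=[[0, 0, 0.14, -0.003, -0.05, 0, 0.09], [0, 0, 0.28, -0.006, -0.1, 0, 0.09], [0, 0, 0.34, -0.009, -0.15, 0, 0.09], [0, 0, 0.34, -0.009, -0.15, 0, 0.09]])

```text
clock: 7.5
eef_pos: [0.5235, -0.1584, 0.2116]
orientation: [[-0.293, 0.956, 0.001], [0.956, 0.293, -0.004], [-0.004, -0.001, -1.0]]
force: [0.5, -0.2, 0.8]
finger_gap: 0.0899
grasp_force: 0.0
```

```bash
python3 - <<'E'
from h import *
a=cap('scene','s2.png');b=cap('top','t2.png')
s=arm.state();print(s['eef_pos'],s['orientation'][:,1],s['clock'])
def crop(im,cx,cy,w,h,f): return cv2.resize(im[cy-h:cy+h,cx-w:cx+w,::-1],None,fx=f,fy=f,interpolation=cv2.INTER_CUBIC)
cv2.imwrite('pics/c3.png',np.hstack([crop(a,280,200,40,40,5),crop(b,265,222,40,40,5)]))
E
```

```text
[ 0.52470499 -0.15245806  0.21106447] [ 9.55350720e-01  2.95474150e-01 -1.70341934e-04] 7.6
```

View pics/c3.png

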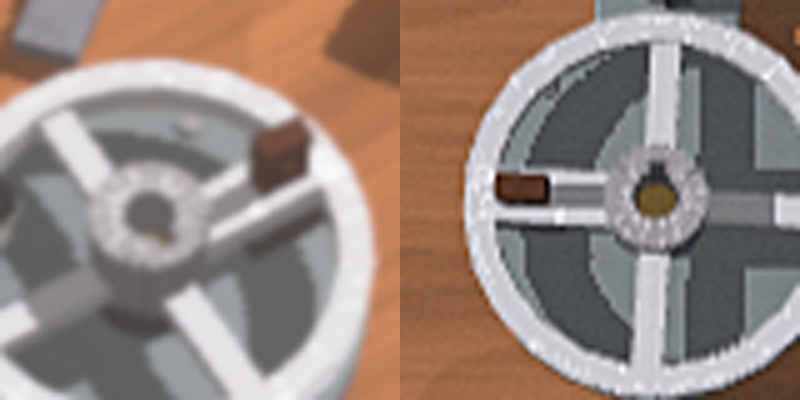

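The blade is fully in, with the handle at (305,160) in the left crop sitting on the pulley spoke. The keyway points +x (top crop (657,160) over bore (656,197)).

>>> servo_tool(moves=[[0, 0, 0, -0.002, -0.045, 0, 0.09], [0, 0, 0, -0.004, -0.09, 0, 0.09], [0, 0, 0, -0.007, -0.135, 0, 0.09], [0, 0, 0, -0.007, -0.1675, -0.02, 0.09], [0, 0, 0, -0.007, -0.1675, -0.06, 0.09]])

```text
clock: 8.1
eef_pos: [0.5197, -0.3228, 0.1531]
orientation: [[-0.296, 0.955, 0.005], [0.955, 0.296, -0.005], [-0.007, 0.004, -1.0]]
force: [1.0, 0.6, -1.2]
finger_gap: 0.0898
grasp_force: 0.0
```

>>> servo_tool(moves=[[0, 0, 0, 0, 0, -0.03, 0.085], [0, 0, 0, 0, 0, -0.06, 0.085], [0, 0, 0, 0, 0, -0.08, 0.085], [0, 0, 0, 0, 0, -0.0835, 0.085], [0, 0, 0, 0, 0, -0.0835, 0.07]], force=8)

```text
clock: 8.6
eef_pos: [0.5189, -0.3161, 0.0672]
orientation: [[-0.302, 0.953, -0.001], [0.953, 0.302, 0.001], [0.001, -0.001, -1.0]]
force: [-0.4, -0.9, 0.7]
finger_gap: 0.0807
grasp_force: 0.0
```

>>> servo_tool(moves=[[0, 0, 0, 0, 0, 0, 0.0], [0, 0, 0, 0, 0, 0, 0.0], [0, 0, 0, 0, 0, 0, 0.0], [0, 0, 0, 0, 0, 0, 0.0], [0, 0, 0, 0, 0, 0, 0.0]], force=8)

```text
clock: 9.1
eef_pos: [0.5175, -0.3181, 0.0679]
orientation: [[-0.3, 0.954, -0.001], [0.954, 0.3, 0.0], [0.0, -0.001, -1.0]]
force: [-5.2, -0.5, 3.5]
finger_gap: 0.0416
grasp_force: 2.2
```

>>> servo_tool(moves=[[0, 0, 0, 0, 0, 0, 0.06], [0, 0, 0, 0, 0, 0, 0.06], [0, 0, 0, -0.0035, -0.0065, 0, 0.06], [0, 0, 0, -0.0035, -0.0065, 0, 0.05], [0, 0, 0, -0.0035, -0.0065, 0, 0.05]])

```text
clock: 9.6
eef_pos: [0.5146, -0.3248, 0.0676]
orientation: [[-0.299, 0.954, 0.0], [0.954, 0.299, -0.0], [-0.0, -0.0, -1.0]]
force: [0.1, 0.9, -0.0]
finger_gap: 0.0512
grasp_force: 0.0
```

>>> servo_tool(moves=[[0, 0, 0, 0, 0, 0, 0.04], [0, 0, 0, 0, 0, 0, 0.03], [0, 0, 0, 0, 0, 0, 0.0], [0, 0, 0, 0, 0, 0, 0.0], [0, 0, 0, 0, 0, 0, 0.0]])

```text
clock: 10.1
eef_pos: [0.5151, -0.3242, 0.0676]
orientation: [[-0.3, 0.954, 0.0], [0.954, 0.3, 0.0], [-0.0, 0.0, -1.0]]
force: [1.0, 1.2, 0.3]
finger_gap: 0.0343
grasp_force: 7.7
```

>>> servo_tool(moves=[[0, 0, 0, 0, 0, 0, 0.0], [0, 0, 0, 0, 0, 0, 0.0], [0, 0, 0, 0, 0, 0, 0.0], [0, 0, 0, 0, 0, 0, 0.0]], force=55)

```text
clock: 10.5
eef_pos: [0.5149, -0.3242, 0.0676]
orientation: [[-0.3, 0.954, 0.0], [0.954, 0.3, 0.0], [0.0, 0.0, -1.0]]
force: [1.7, 1.1, -0.8]
finger_gap: 0.0333
grasp_force: 53.1
```

>>> servo_tool(moves=[[0, 0, 0, 0, 0, 0, 0.0], [0, 0, 0, 0, 0, 0, 0.0], [0, 0, 0, 0, 0, 0.003, 0.0], [0, 0, 0, 0, 0, 0.006, 0.0], [0, 0, 0, 0, 0, 0.006, 0.0]], force=60)

```text
clock: 11.0
eef_pos: [0.5144, -0.3246, 0.0738]
orientation: [[-0.3, 0.954, -0.0], [0.954, 0.3, -0.0], [-0.0, -0.0, -1.0]]
force: [-0.4, 0.5, -4.1]
finger_gap: 0.0334
grasp_force: 58.0
```

>>> servo_tool(moves=[[0, 0, 0, 0, 0, 0.02, 0.0], [0, 0, 0, 0, 0, 0.05, 0.0], [0, 0, 0, 0, 0, 0.08, 0.0], [0, 0, -0.05, 0.001, 0.02, 0.106, 0.0], [0, 0, -0.12, 0.003, 0.06, 0.106, 0.0]])

```text
clock: 11.5
eef_pos: [0.5185, -0.2689, 0.1835]
orientation: [[-0.176, 0.984, 0.006], [0.984, 0.176, -0.005], [-0.006, 0.005, -1.0]]
force: [1.7, 0.9, -4.2]
finger_gap: 0.0336
grasp_force: 58.0
```

>>> servo_tool(moves=[[0, 0, -0.06, 0.002, 0.045, 0, 0.0], [0, 0, -0.12, 0.004, 0.09, 0, 0.0], [0, 0, -0.18, 0.007, 0.135, 0, 0.0], [0, 0, -0.227, 0.01, 0.18, 0, 0.0], [0, 0, -0.227, 0.0125, 0.225, 0, 0.0]])

```text
clock: 12.0
eef_pos: [0.5299, -0.0377, 0.1796]
orientation: [[0.044, 0.999, 0.0], [0.999, -0.044, -0.0], [-0.0, 0.0, -1.0]]
force: [0.8, 0.8, -3.9]
finger_gap: 0.0331
grasp_force: 58.0
```

>>> servo_tool(moves=[[0, 0, 0, 0.0, 0.025, 0, 0.0], [0, 0, 0, 0.0, 0.04, 0, 0.0], [0, 0, 0, 0.0, 0.048, 0, 0.0], [0, 0, 0, 0.0, 0.048, 0, 0.0], [0, 0, 0, 0.0, 0.048, 0, 0.0]])

```text
clock: 12.5
eef_pos: [0.5301, 0.0074, 0.1796]
orientation: [[0.043, 0.999, -0.0], [0.999, -0.043, -0.001], [-0.001, 0.0, -1.0]]
force: [-0.7, -1.2, -3.4]
finger_gap: 0.0331
grasp_force: 58.0
```

```bash
python3 - <<'E'
from h import *
np.set_printoptions(precision=4,suppress=True)
a=cap('scene','s3.png');b=cap('top','t3.png')
s=arm.state();print(s['eef_pos'],s['orientation'][:,1],s['finger_gap'],s['clock'])
def crop(im,x0,y0,w,h,f): return cv2.resize(im[y0:y0+h,x0:x0+w,::-1],None,fx=f,fy=f,interpolation=cv2.INTER_CUBIC)
c=np.hstack([crop(a,235,145,70,75,8)]); c=(255*(c/255.)**.6).astype(np.uint8)
cv2.imwrite('pics/c4.png',c)
for z in (-.0586,-.013): print(proj('scene',s['eef_pos']+[0,0,z]))
E
```

```text
[0.5302 0.0071 0.1797] [ 0.999  -0.0442  0.0001] 0.033321247608766695 12.6
[267.2193 199.6908]
[267.1753 189.5759]
```

View pics/c4.png

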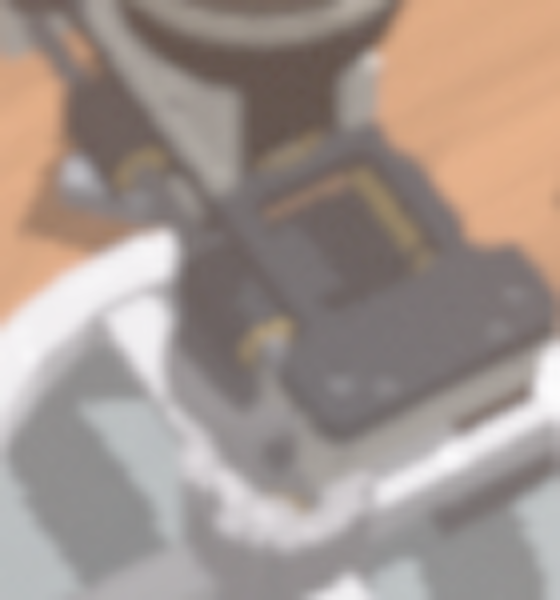

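The gripper's +x finger hides most of the spindle and its lug, so the scene view does not help here. I will probe by force.

>>> servo_tool(moves=[[0, 0, 0, 0.001, 0.006, 0, 0.0], [0, 0, 0, 0.001, 0.006, -0.006, 0.0], [0, 0, 0, 0.001, 0.006, -0.012, 0.0], [0, 0, 0, 0.001, 0.006, -0.016, 0.0], [0, 0, 0, 0.001, 0.006, -0.016, 0.0]])

```text
clock: 13.1
eef_pos: [0.5306, 0.0145, 0.1627]
orientation: [[0.042, 0.999, -0.002], [0.999, -0.042, -0.0], [-0.001, -0.002, -1.0]]
force: [-0.2, 0.5, -4.0]
finger_gap: 0.0333
grasp_force: 58.0
```

>>> servo_tool(moves=[[0, 0, 0, 0, 0, -0.002, 0.0], [0, 0, 0, 0, 0, -0.004, 0.0], [0, 0, 0, 0, 0, -0.005, 0.0], [0, 0, 0, 0, 0, -0.005, 0.0]])

```text
clock: 13.5
eef_pos: [0.5314, 0.0153, 0.159]
orientation: [[0.042, 0.999, 0.0], [0.999, -0.042, 0.001], [0.001, 0.0, -1.0]]
force: [-3.0, 2.7, 3.8]
finger_gap: 0.0333
grasp_force: 58.1
```

>>> servo_tool(moves=[[0, 0, 0, -0.001, 0.003, 0.001, 0.0], [0, 0, 0, -0.001, 0.003, 0.0, 0.0], [0, 0, 0, -0.001, 0.003, -0.001, 0.0], [0, 0, 0, -0.001, 0.003, -0.001, 0.0]])

```text
clock: 13.9
eef_pos: [0.53, 0.0174, 0.1572]
orientation: [[0.042, 0.999, -0.0], [0.999, -0.042, -0.0], [-0.0, -0.0, -1.0]]
force: [0.2, 0.2, -4.3]
finger_gap: 0.0331
grasp_force: 58.0
```

Free again; continue down.

>>> servo_tool(moves=[[0, 0, 0, 0, 0, -0.002, 0.0], [0, 0, 0, 0, 0, -0.003, 0.0], [0, 0, 0, 0, 0, -0.004, 0.0], [0, 0, 0, 0, 0, -0.004, 0.0]])

```text
clock: 14.3
eef_pos: [0.5301, 0.0176, 0.1534]
orientation: [[0.042, 0.999, -0.0], [0.999, -0.042, -0.0], [-0.0, -0.0, -1.0]]
force: [-0.3, -1.0, -4.1]
finger_gap: 0.0338
grasp_force: 58.0
```

>>> servo_tool(moves=[[0, 0, 0, 0, 0, -0.001, 0.0], [0, 0, 0, 0, 0, -0.002, 0.0], [0, 0, 0, 0, 0, -0.003, 0.0], [0, 0, 0, 0, 0, -0.003, 0.0]])

```text
clock: 14.7
eef_pos: [0.5303, 0.0174, 0.1505]
orientation: [[0.042, 0.999, 0.0], [0.999, -0.042, -0.0], [-0.0, 0.0, -1.0]]
force: [0.1, -1.6, -4.0]
finger_gap: 0.0333
grasp_force: 57.9
```

>>> servo_tool(moves=[[0, 0, 0, 0, 0, -0.001, 0.0], [0, 0, 0, 0, 0, -0.002, 0.0], [0, 0, 0, 0, 0, -0.003, 0.0], [0, 0, 0, 0, 0, -0.003, 0.0]])

```text
clock: 15.1
eef_pos: [0.5303, 0.0174, 0.1475]
orientation: [[0.042, 0.999, 0.0], [0.999, -0.042, -0.0], [-0.0, 0.0, -1.0]]
force: [-0.3, -2.2, -3.7]
finger_gap: 0.033
grasp_force: 57.9
```

>>> servo_tool(moves=[[0, 0, 0, 0, -0.0005, -0.003, 0.0], [0, 0, 0, 0, -0.0005, -0.006, 0.0], [0, 0, 0, 0, -0.0005, -0.009, 0.0], [0, 0, 0, 0, -0.0005, -0.012, 0.0], [0, 0, 0, 0, -0.0005, -0.012, 0.0]])

```text
clock: 15.6
eef_pos: [0.5299, 0.0172, 0.135]
orientation: [[0.042, 0.999, -0.001], [0.999, -0.042, -0.0], [-0.0, -0.001, -1.0]]
force: [-0.6, 0.3, -3.3]
finger_gap: 0.0337
grasp_force: 57.9
```

>>> servo_tool(moves=[[0, 0, 0, 0, 0, -0.003, 0.0], [0, 0, 0, 0, 0, -0.006, 0.0], [0, 0, 0, 0, 0, -0.009, 0.0], [0, 0, 0, 0, 0, -0.012, 0.0], [0, 0, 0, 0, 0, -0.012, 0.0]])

```text
clock: 16.1
eef_pos: [0.5304, 0.0172, 0.1237]
orientation: [[0.042, 0.999, 0.0], [0.999, -0.042, 0.0], [0.0, 0.0, -1.0]]
force: [-1.2, -1.4, 2.9]
finger_gap: 0.0332
grasp_force: 57.9
```

>>> servo_tool(moves=[[0, 0, 0, 0, 0, -0.002, 0.0], [0, 0, 0, 0, 0, -0.004, 0.0], [0, 0, 0, 0, 0, -0.006, 0.0], [0, 0, 0, 0, 0, -0.007, 0.0], [0, 0, 0, 0, 0, -0.007, 0.0]], force=60)

```text
clock: 16.6
eef_pos: [0.5305, 0.0172, 0.1172]
orientation: [[0.042, 0.999, 0.001], [0.999, -0.042, 0.001], [0.001, 0.001, -1.0]]
force: [-2.9, -0.2, 8.0]
finger_gap: 0.0332
grasp_force: 57.9
```

>>> servo_tool(moves=[[0, 0, 0, 0, 0, -0.001, 0.0], [0, 0, 0, 0, 0, -0.002, 0.0], [0, 0, 0, 0, 0, -0.003, 0.0], [0, 0, 0, 0, 0, -0.003, 0.0]])

```text
clock: 17.0
eef_pos: [0.5305, 0.0173, 0.1163]
orientation: [[0.042, 0.999, 0.001], [0.999, -0.042, 0.002], [0.002, 0.001, -1.0]]
force: [-13.8, -0.6, 37.7]
finger_gap: 0.033
grasp_force: 58.0
```

>>> servo_tool(moves=[[0, 0, 0, -0.001, 0, 0, 0.0], [0, 0, 0, -0.001, 0, 0, 0.0], [0, 0, 0, -0.001, 0, 0, 0.0]])

```text
clock: 17.3
eef_pos: [0.5305, 0.0172, 0.1164]
orientation: [[0.042, 0.999, 0.003], [0.999, -0.042, 0.002], [0.002, 0.003, -1.0]]
force: [-8.7, -0.9, 32.1]
finger_gap: 0.0333
grasp_force: 58.0
```

```bash
python3 - <<'E'
from h import *
np.set_printoptions(precision=4,suppress=True)
a=cap('scene','s4.png')
s=arm.state();print(s['eef_pos'],s['force'],s['wrist_torque'],s['finger_gap'],s['grasp_force'],s['clock'])
c=cv2.resize(a[145:220,235:335,::-1],None,fx=8,fy=8,interpolation=cv2.INTER_CUBIC); c=(255*(c/255.)**.6).astype(np.uint8)
cv2.imwrite('pics/c5.png',c)
E
```

```text
[0.5305 0.0172 0.1163] [-8.3394 -0.8781 32.4428] [-0.1804  2.2666  0.0246] 0.03314224656827589 58.00352739170194 17.35
```

View pics/c5.png

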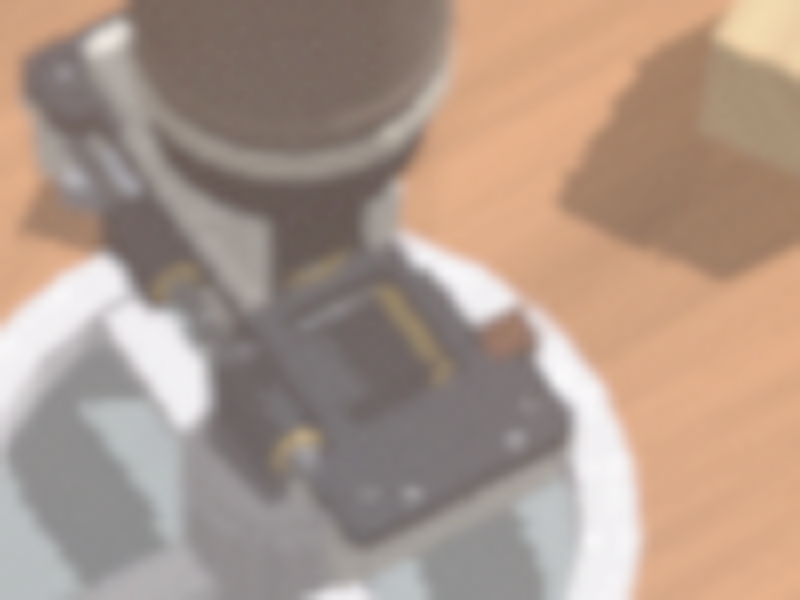

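The blade's handle is still in place at (505,340), and the spindle is pressed home. The TCP is at 0.1163 m against an expected 0.1166 m, and there is a hard stop above the spring force. Handing in.

```bash
python3 -c "
from station import arm
print(arm.close_job())"
```

```text
the job is handed in; nothing more can be done
None
```

The job is handed in at about 17 s: the blade is fully down in the pulley slot and released, and the keyed spindle is still gripped and pressed against a hard stop in the hub at the expected seated height; the hand hid the flange, so I judged it by height and force rather than by sight.

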